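# Hold the milled ball over the dust extractor

## Task

Slide the blast gate of the bench dust extractor fully open. Then pick up the sample tray by its upright fin and carry it, without tipping it or losing the loose ceramic ball that lies in its shallow pocket, to the extractor, and finish holding the tray level and still in the gripper, with the pocket centred over the round grille and the tray's underside about 10 cm above the grille, touching nothing but the gripper. Do not touch the ball, and leave the other things on the bench where they are.

Things in the scene. Friction and masses are not known exactly. Their poses are not given: they have to be found in the camera images.
- extractor: Fixed grey box of a downdraught dust extractor, 280 (x) by 260 (y) by 55 mm high, with a ribbed hose leaving its +x side. Origin: centre of its underside, on the bench; x away from the gate edge towards the hose, y along the gate's travel, z up.
- grille (a point): Centre of the round slotted grille (164 mm dia) on the extractor's top, 59 mm above the bench, 35 mm in +x of the extractor's centre. Axes as the extractor.
- gate (a joint): Blast gate of the extractor: a steel shutter that slides along the extractor's +y in a track 105 mm in -x of the extractor's centre. 0 m = closed, 0.080 m = fully open against its stop. It starts nearly closed; friction about 2 N, no spring, stays where it is left.
- gate_tab (a point): Centre of the top face of the gate's upright steel tab, 90 mm above the bench. The tab is 30 mm (x) by 14 mm (y), and stands 32 mm above the shutter plate. It moves with the gate; axes as the extractor. It can be pinched from above or pushed along.
- tray: Loose aluminium sample tray, about 0.43 kg: plate 168 mm (x) by 80 mm (y), 5 mm thick, reaching -70 to +98 mm in its x. Origin: on the underside, below the middle of the grip fin. The pocket with the ball is on the +x side; a 34 by 60 by 10 mm dark steel block on the -x side balances it, so that tray and ball balance near the fin. x towards the pocket, z up.
- fin (a point): Centre of the top edge of the tray's grip fin, 52 mm above the tray's underside, straight above its origin. The fin is an upright plate 36 mm long (along the tray's x), 12 mm thick (y), reaching down to the plate, to be pinched from above across its thickness. Axes as the tray.
- pocket (a point): Point in the tray 58 mm in +x of its origin and 25 mm above its underside: where the ball's centre is when the ball lies in the middle of the pocket. The pocket is a flat circle of 26 mm radius (its floor 5 mm above the underside) inside a rim only 4 mm high and 6 mm wide. Axes as the tray.
- ball: Loose white ceramic grinding ball, 40 mm dia, about 0.12 kg, origin at its centre. It is free to roll up to 14 mm off the middle of the pocket; a jerk, or more than about 30 degrees of tilt, rolls it over the rim.
- mould: Bystander, leave alone: loose aluminium ring mould, 90 mm dia, 55 mm high. Origin on or near its underside.
- wrench: Bystander, leave alone: loose steel spanner, 170 mm long, lying flat. Origin on or near its underside.
- jar: Bystander, leave alone: loose closed jar, 60 mm dia, 85 mm high. Origin on or near its underside.
- brush: Bystander, leave alone: loose hand brush, 200 mm long, lying flat. Origin on or near its underside.
- mallet: Bystander, leave alone: loose hammer, 200 mm long, lying flat. Origin on or near its underside.
- bucket: Bystander, leave alone: loose small blue pot, open on top, 70 mm dia, 75 mm high. Origin on or near its underside.
Mind the look-alikes: they are no part of the job. What is meant by the ball is not blue, and is the smaller of those in its own colour.

How it is judged:
On the way, in this order (a step that is already met when the one before it is completed fails the run):
1. the blast gate is slid open (within 10 mm of its stop) (value of joint gate above 0.07 m), for 0.2 s.
2. the tray is lifted off the bench in the gripper with the ball in its pocket (height (world z) of tray above 0.03 m and contact force between tray and the fingers above 1 N and distance between ball and pocket below 0.024 m), for 0.2 s.
At the end, for the whole second after the job is handed in: Gate within 10 mm of fully open; tray held by the fingers, touching nothing else, underside 65 to 140 mm above the grille, pocket middle within 35 mm of the grille centre (horizontally), level within 0.12 rad, still, ball in its pocket (value of joint gate above 0.07 m and horizontal distance between pocket and grille below 0.035 m and z of tray in the frame of grille between 0.065 and 0.14 m and angle between tray's own z axis and vertical below 0.12 rad and distance between ball and pocket below 0.024 m and contact force between tray and the fingers above 1 N and contact force between tray and extractor below 0.1 N and contact force between tray and mould below 0.1 N and contact force between tray and wrench below 0.1 N and contact force between tray and jar below 0.1 N and contact force between tray and brush below 0.1 N and contact force between tray and mallet below 0.1 N and contact force between tray and bucket below 0.1 N and linear speed of tray below 0.03 m/s and angular speed of tray below 0.2 rad/s); the arm keeps its last pose, push and grip.
It fails at once if the tray is tipped more than 0.3 rad (angle between tray's own z axis and vertical above 0.3 rad).
It fails at once if the ball leaves the pocket (24 mm from the point pocket) (distance between ball and pocket above 0.024 m).
It fails at once if the robot touches the ball (contact force between ball and the arm above 0.5 N or contact force between ball and the fingers above 0.5 N).
It fails at once if a bystander is moved more than 30 mm (distance of any of mould, wrench, jar, brush, mallet, bucket from where it was at the start of the episode above 0.03 m).
It also fails if it takes over 64 s, if anything falls off the work surface, if the arm or the gripper's body presses on something with over 40 N, if the wrist force passes 120 N, or if a joint passes its speed limit or range.

## Robot

A 7-joint arm with a two-finger parallel gripper is mounted at the origin on the work surface. World frame = base frame: x ahead of the robot, y to its left, z up, the work surface at z = 0. Lengths are in m, angles in rad, forces in N, time in s.
With the tool pointing down it reaches from about 0.4 to 0.875 m from the base axis. Payload 19.3 kg.
Tool frame: the origin (TCP) lies at the very end of the fingers, on their centre line; the grasp point (between the pads) lies 19 mm behind it; z points along the fingers, y is the line along which they close (so a half turn about z gives the same grasp; the last joint's range is limited). The gripper opens to 85 mm and grips with 20 to 120 N. Pads are 22 mm wide; open, the fingers measure 114 mm over their backs; the gripper's body (76 mm by 85 mm) begins 54 mm behind the grasp point. The pads swing forward as they close: fully open they stand 13 mm farther back than shut.
Start: joints at [1.115, 0.521, -0.036, 1.599, 0.021, 1.021, -0.113], TCP at [0.235, -0.579, 0.231] pointing down, gripper open.
Joint ranges: [-2.91, 2.91], [-0.3, 2.13], [-1.5, 1.42], [0.17, 2.43], [-1.26, 4.41], [0.16, 1.93], [-2.52, 2.52]. Speed limits (rad/s): [1.89, 1.89, 2.39, 2.39, 3.01, 3.01, 3.01].

## Interface

Orientations are given as [roll, pitch, yaw] about the fixed x, y, z axes, in that order (R = Rz(yaw) Ry(pitch) Rx(roll)).
In Python, from workcell import bot gives the robot as it stands.
- The arm moves only by the shell command python3 -m crank 'ROWS' [FORCE]. ROWS is a JSON object of lists of equal length, an entry for each row: "travel": the shift along the world's x, y, z in cm, a list of three; "turn": the turn, a rotation vector about the world's x, y, z in degrees, a list of three; "gripper": the closure, from 0 (fully open) to 1 (shut). A call has exactly 5 rows; each row is the pose to reach, as a shift and turn from the pose commanded when the call began; what a row does not reach only later rows make up. A row lasts 1/10 s, in which the tool goes at most 50 mm and 8.59 degrees, less where a joint would pass 70% of its speed; a pose out of reach is approached as far as the arm can. A call with a gripper value outside its range is refused whole. The fingers move at their own pace and stop on an object; FORCE is the grip in N (left out, the last holds). Time passes only in rows, so rows that repeat a pose let the fingers close, or fill a call up. It gives the time, the measured TCP pose, the force, the opening and the grip force at its end, in the units of the state.
- bot.observe(): the state, without advancing time (a new reading comes with each control period).
- bot.grab_frame(name): name is "scene" or "top" or "wrist"; returns a dict with "pixels" (420x560x3 uint8, red, green, blue), "fx", "fy", "cx", "cy" (pixels), "extrinsics" (4x4, takes a point from world to camera coordinates). Camera axes: x right, y down, z forward; pixel columns grow to the right and rows downward; lengths in m; the calibration is good to about 2 mm. A picture is of the moment at which its call begins. There is no depth.
- bot.job_done(): hands the job in; it is judged then, once.
The state is a dict: "clock": time; "qpos": joint angles; "qd": joint speeds; "joint_efforts": joint torques, N m; "position": TCP position; "tool_rot": TCP orientation; "force": force on the tool from outside, world axes, zero at the start; "moment": the same for the moment, N m; "grip_width": finger opening in m; "finger_force": force on a finger pad.
Only numpy, scipy, OpenCV 4.12 (cv2) and the standard library are available. Lean on these libraries where they do the work, as an engineer would, in place of code of your own. Each camera call takes 0.05 s, during which the arm holds its last target. There are 200 camera calls.

## Working session

There is one attempt and no reset: what is moved stays moved. The work goes in short steps, Python scripts to look and compute and a shell command to move; the robot and the scene stay as the last step left them, time stands still between calls to the robot, and variables do not carry over. Pictures are saved under pics/ and viewed, at most 10 in all, crops included, and the job is handed in when it is done.

```bash
mkdir -p pics
cat > h.py <<'E'
import numpy as np, cv2
from workcell import bot
def grab(n,save=None):
    f=bot.grab_frame(n); 
    if save: cv2.imwrite('pics/'+save,cv2.cvtColor(f['pixels'],cv2.COLOR_RGB2BGR))
    return f
def ray(f,u,v):
    E=np.array(f['extrinsics']);R,t=E[:3,:3],E[:3,3]
    return -R.T@t, R.T@np.array([(u-f['cx'])/f['fx'],(v-f['cy'])/f['fy'],1.])
def onz(f,u,v,z):
    o,d=ray(f,u,v); return o+d*(z-o[2])/d[2]
def proj(f,p):
    E=np.array(f['extrinsics']);c=E[:3,:3]@p+E[:3,3]
    return c[0]/c[2]*f['fx']+f['cx'],c[1]/c[2]*f['fy']+f['cy']
E
python3 - <<'E'
from h import *
import pickle
fs={n:grab(n,n+'0.png') for n in('top','scene')}
pickle.dump(fs,open('f0.pkl','wb'))
for n,f in fs.items(): print(n,ray(f,280,210),f['fx'])
print(bot.observe())
E
```

```text
top (array([ 0.34822621, -0.06510977,  1.06671343]), array([ 0.17712916, -0.01502221, -0.9841625 ])) 389.7595604077227
scene (array([ 1.33112397, -0.09962906,  0.75990515]), array([-0.76558367,  0.01063768, -0.64330567])) 433.56689262178213
{'clock': 0.1, 'qpos': array([ 1.11480728,  0.52193339, -0.03633423,  1.59993147,  0.02118163,
        1.02112182, -0.11280454]), 'qd': array([ 0.00014569, -0.00256378,  0.00075129, -0.00066583,  0.00176382,
       -0.00054762,  0.00149768]), 'joint_efforts': array([ 2.29308287e-03, -9.28501725e+01,  1.98351815e+00, -3.70538020e+01,
        1.81252300e-02,  5.40702429e-03, -1.09962909e-04]), 'position': array([ 0.23504571, -0.57879535,  0.2308033 ]), 'tool_rot': array([-3.14058410e+00,  5.20935034e-05,  3.85769489e-01]), 'force': array([ 0.04866802,  0.14155752, -0.75217107]), 'moment': array([-0.02677129, -0.02587745, -0.02454105]), 'finger_force': 0.0, 'grip_width': 0.08539509757239408}
```

View pics/top0.png

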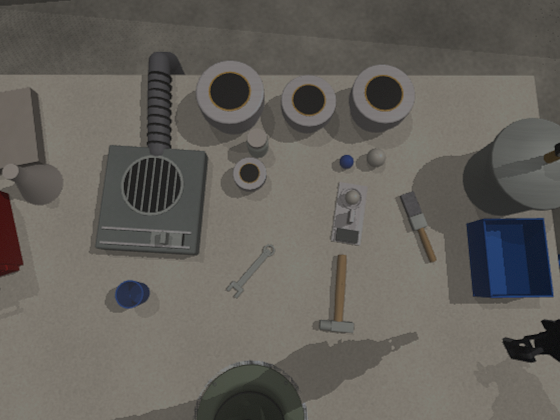

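View pics/scene0.png

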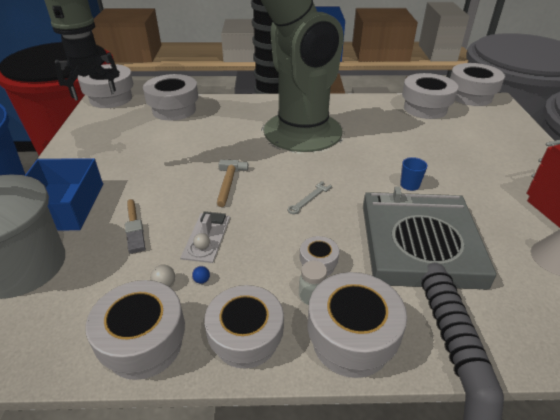

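The top view (image up = world +x, left = +y) shows the extractor with its grille at about (153,184), the gate tab at (160,238), the tray at (348,213) with fin and ball (352,197). The scene view confirms this. Next I'll enlarge the details.

```bash
python3 - <<'E'
from h import *
import pickle
fs=pickle.load(open('f0.pkl','rb'))
t=cv2.cvtColor(fs['top']['pixels'],cv2.COLOR_RGB2BGR);s=cv2.cvtColor(fs['scene']['pixels'],cv2.COLOR_RGB2BGR)
def crop(i,u,v,w,h,k): return cv2.resize(i[v:v+h,u:u+w],None,fx=k,fy=k,interpolation=cv2.INTER_CUBIC)
a=np.hstack([crop(t,90,140,125,120,3),crop(t,315,175,70,80,4)[:320]if 0 else cv2.copyMakeBorder(crop(t,318,176,60,72,5),0,0,0,0,0)])
E
python3 - <<'E'
import sys; sys.path.insert(0,'.')
from h import *
import pickle
fs=pickle.load(open('f0.pkl','rb'))
t=cv2.cvtColor(fs['top']['pixels'],cv2.COLOR_RGB2BGR);s=cv2.cvtColor(fs['scene']['pixels'],cv2.COLOR_RGB2BGR)
C=np.zeros((600,800,3),np.uint8)
def put(i,u,v,w,h,k,X,Y):
    C[Y:Y+h*k,X:X+w*k]=cv2.resize(i[v:v+h,u:u+w],None,fx=k,fy=k,interpolation=cv2.INTER_CUBIC)
put(t,92,140,120,75,4,0,0)      # A
put(t,92,215,120,45,4,0,300)
put(t,322,178,45,70,6,500,0)    # B
put(s,180,205,55,60,3,500,420)
put(s,360,180,130,36,3,0,485)
cv2.imwrite('pics/crop0.png',C)
E
```

```text
(no output)
```

View pics/crop0.png

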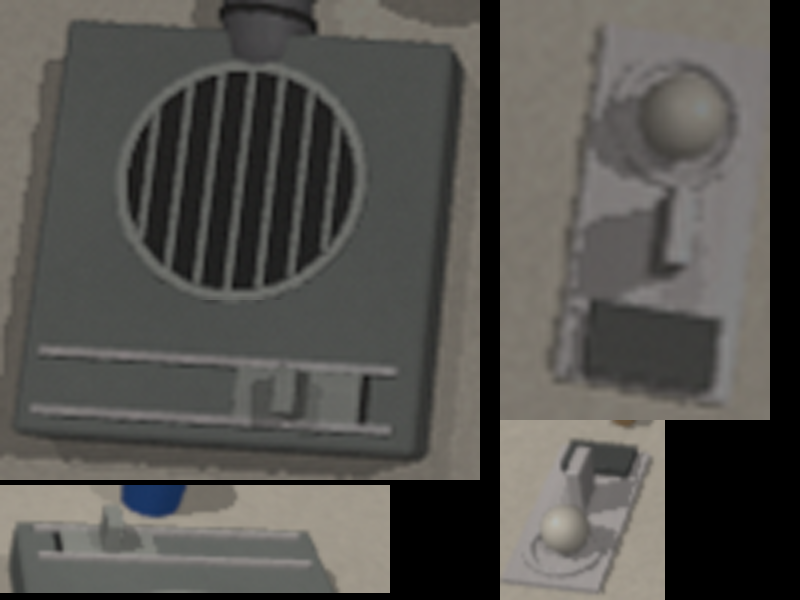

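The crop shows the extractor's top corners, the grille ring centred at crop (242,180), the tab top near (281,387), the tray's left edge running from (600,28) to (555,380), and the fin top near (681,224). I'll convert these to world coordinates.

Run:
```python
from h import *
import pickle
np.set_printoptions(precision=4,suppress=True)
fs=pickle.load(open('f0.pkl','rb'));T,S=fs['top'],fs['scene']
A=lambda X,Y,z:onz(T,92+X/4-.4,140+Y/4-.4,z)
B=lambda X,Y,z:onz(T,322+(X-500)/6-.4,178+Y/6-.4,z)
c=[A(*p,.055) for p in((72,22),(452,45),(415,455),(18,430))]
print('ext corners',c, 'sides',[np.linalg.norm(c[i]-c[(i+1)%4]) for i in range(4)])
d=c[0]-c[3]+c[1]-c[2]; yaw=np.arctan2(d[1],d[0]); ctr=np.mean(c,0)
print('yaw',np.degrees(yaw),'ctr',ctr,'grille pred',ctr[:2]+.035*np.array([np.cos(yaw),np.sin(yaw)]))
g=A(242,180,.059);print('grille',g)
ex=np.array([np.cos(yaw),np.sin(yaw)]);ey=np.array([-ex[1],ex[0]])
tab=A(281,387,.09);print('tab top',tab,'in ext',(tab[:2]-ctr[:2])@ex,(tab[:2]-ctr[:2])@ey)
tabs=onz(S,360+112/3,180+(508-485)/3,.09);print('tab scene',tabs)
p,q=B(600,28,.005),B(555,380,.005);e=p-q;print('tray edge',p,q,np.linalg.norm(e),np.degrees(np.arctan2(e[1],e[0])))
b=B(585,378,.015)-B(712,392,.015);print('block edge yaw',np.degrees(np.arctan2(-b[0],b[1])))
print('fin top',B(681,224,.052),'scene',onz(S,180+80/3,205+31/3,.052))
print('ball top',B(685,115,.025),'scene',onz(S,180+65/3,205+112/3,.025))
y=np.arctan2(e[1],e[0]);ex=np.array([np.cos(y),np.sin(y)]);ey=np.array([-ex[1],ex[0]])
print('fin from edge',p[:2]-.098*ex-.04*ey,q[:2]+.07*ex-.04*ey)
```

```text
ext corners [array([0.7105, 0.3755, 0.055 ]), array([0.6937, 0.1212, 0.055 ]), array([0.4184, 0.1384, 0.055 ]), array([0.4368, 0.3923, 0.055 ])] sides [np.float64(0.2548781727827867), np.float64(0.27581380946383405), np.float64(0.25447311561763264), np.float64(0.2742475650103269)]
yaw -3.54951284170479 ctr [0.5648 0.2568 0.055 ] grille pred [0.5998 0.2547]
grille [0.5999 0.256  0.059 ]
tab top [0.4591 0.2158 0.09  ] in ext -0.10297885264818717 -0.047464418639241134
tab scene [0.4497 0.2135 0.09  ]
tray edge [ 0.6175 -0.2459  0.005 ] [ 0.4523 -0.2196  0.005 ] 0.1672572421350886 -9.063468879839103
block edge yaw -6.796846491888648
fin top [ 0.5163 -0.2708  0.052 ] scene [ 0.5064 -0.2714  0.052 ]
ball top [ 0.5713 -0.2801  0.025 ] scene [ 0.575  -0.2786  0.025 ]
fin from edge [ 0.5144 -0.27  ] [ 0.5151 -0.2701]
```

```bash
python3 -m crank '{"travel":[[1,2.5,2],[3,6.5,4],[5.7,10.7,4],[8.3,14.9,4],[11,19,4]],"turn":[[0,0,-5],[0,0,-10],[0,0,-15],[0,0,-20],[0,0,-25.6]],"gripper":[1,1,1,1,1]}' 40
python3 -m crank '{"travel":[[2,3.8,0],[4.2,7.6,0],[6.3,11.4,0],[8.4,15.2,0],[10.5,19,0]],"turn":[[0,0,0],[0,0,0],[0,0,0],[0,0,0],[0,0,0]],"gripper":[1,1,1,1,1]}'
python3 -m crank '{"travel":[[0,3.6,0],[0,7.2,0],[0.2,10.8,0],[0.5,14.4,0],[0.5,18,0]],"turn":[[0,0,0],[0,0,0],[0,0,0],[0,0,0],[0,0,0]],"gripper":[1,1,1,1,1]}'
```

```text
clock: 0.6
position: [0.3457, -0.3872, 0.2713]
tool_rot: [-3.141, -0.0, -0.065]
force: [1.6, -0.9, -0.6]
grip_width: 0.0122
finger_force: 0.0
clock: 1.1
position: [0.4506, -0.1974, 0.2713]
tool_rot: [-3.142, 0.0, -0.061]
force: [1.1, -0.5, 0.9]
grip_width: 0.0
finger_force: 0.0
clock: 1.6
position: [0.4551, -0.0176, 0.2712]
tool_rot: [3.142, 0.0, -0.061]
force: [0.7, 0.4, -0.5]
grip_width: 0.0002
finger_force: 0.0
```

```bash
python3 -m crank '{"travel":[[0.1,3.8,0],[0.2,7.6,0],[0.3,11.4,0],[0.5,15,0],[0.5,17.5,-2]],"turn":[[0,0,0],[0,0,0],[0,0,0],[0,0,0],[0,0,0]],"gripper":[1,1,1,1,1]}'
python3 -m crank '{"travel":[[0,0,-4],[0,0,-8],[0,0,-11],[0,0,-11],[0,0,-11]],"turn":[[0,0,0],[0,0,0],[0,0,0],[0,0,0],[0,0,0]],"gripper":[1,1,1,1,1]}'
python3 - <<'E'
from h import *
print(bot.observe()['qpos'],bot.observe()['position'])
f=grab('wrist','w1.png'); print(ray(f,280,210)); 
for p in([.459,.216,.09],):print(proj(f,np.array(p)))
E
```

```text
clock: 2.1
position: [0.4609, 0.1588, 0.2526]
tool_rot: [-3.14, -0.003, -0.06]
force: [1.3, -0.7, -0.4]
grip_width: 0.0001
finger_force: 0.0
clock: 2.6
position: [0.4602, 0.1561, 0.1418]
tool_rot: [3.141, 0.001, -0.061]
force: [-0.1, -0.3, 1.3]
grip_width: -0.0003
finger_force: 0.0
[-0.21408951  0.4461743  -0.30196471  2.03025759  0.20182268  0.69357099
 -2.27586256] [0.46021314 0.15606469 0.14182795]
(array([0.54323543, 0.15139917, 0.283392  ]), array([-0.31552859,  0.02510976, -0.9486089 ]))
(np.float64(184.6115510576319), np.float64(246.6639535269121))
```

View pics/w1.png

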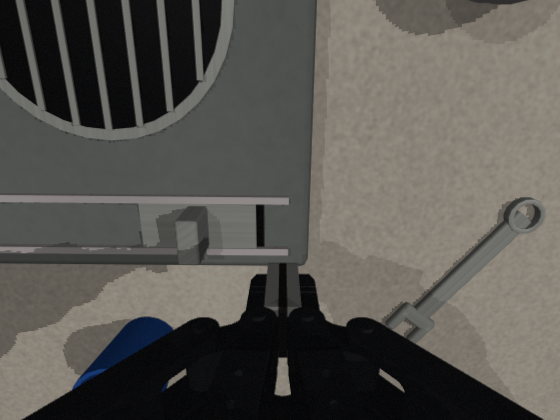

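The wrist view shows the tab at about (190,240), matching the projection, with nothing in the way of the push. I'll go down and push along +y.

```bash
python3 -m crank '{"travel":[[0,0,-4],[0,0,-6.9],[0,1,-6.9],[0.1,2,-6.9],[0.2,3,-6.9]],"turn":[[0,0,0],[0,0,0],[0,0,0],[0,0,0],[0,0,0]],"gripper":[1,1,1,1,1]}'
python3 -m crank '{"travel":[[0.1,1,0],[0.1,2,0],[0.2,3,0],[0.2,4,0],[0.3,5,0]],"turn":[[0,0,0],[0,0,0],[0,0,0],[0,0,0],[0,0,0]],"gripper":[1,1,1,1,1]}'
python3 -m crank '{"travel":[[0,0.5,0],[0.1,1,0],[0.1,1.5,0],[0.1,2,0],[0.1,2.5,0]],"turn":[[0,0,0],[0,0,0],[0,0,0],[0,0,0],[0,0,0]],"gripper":[1,1,1,1,1]}'
```

```text
clock: 3.15
position: [0.4633, 0.1878, 0.0744]
tool_rot: [-3.14, -0.003, -0.061]
force: [-0.2, -0.1, -0.3]
grip_width: 0.0001
finger_force: 0.0
clock: 3.65
position: [0.4651, 0.2367, 0.0723]
tool_rot: [3.141, 0.0, -0.061]
force: [-0.7, -2.5, 2.2]
grip_width: -0.0001
finger_force: 1.4
clock: 4.15
position: [0.4663, 0.2611, 0.0723]
tool_rot: [-3.142, -0.0, -0.061]
force: [0.8, -2.3, -0.9]
grip_width: 0.0
finger_force: 1.2
```

```bash
python3 -m crank '{"travel":[[0,0.2,0],[0,0.4,0],[0,0.6,0],[0,0.8,0],[0,1,0]],"turn":[[0,0,0],[0,0,0],[0,0,0],[0,0,0],[0,0,0]],"gripper":[1,1,1,1,1]}'
python3 -m crank '{"travel":[[0,0.1,0],[0,0.2,0],[0,0.3,0],[0,0.3,0],[0,0.3,0]],"turn":[[0,0,0],[0,0,0],[0,0,0],[0,0,0],[0,0,0]],"gripper":[1,1,1,1,1]}'
```

```text
clock: 4.65
position: [0.4662, 0.2689, 0.0722]
tool_rot: [3.138, 0.001, -0.062]
force: [0.6, -20.1, 10.0]
grip_width: -0.0002
finger_force: 10.3
clock: 5.15
position: [0.4662, 0.2691, 0.0721]
tool_rot: [3.135, 0.001, -0.064]
force: [0.4, -27.6, 15.9]
grip_width: -0.0002
finger_force: 14.3
```

```bash
python3 -m crank '{"travel":[[0,-1,0],[0,-2,1],[0,-2,5],[0,-2,9.5],[0,-2,14]],"turn":[[0,0,0],[0,0,0],[0,0,0],[0,0,0],[0,0,0]],"gripper":[1,1,1,1,1]}'
python3 -m crank '{"travel":[[0.5,-4,1],[1,-8.5,2],[1.4,-13,2],[1.9,-17.5,2],[2.4,-22,2]],"turn":[[0,0,-1],[0,0,-2],[0,0,-3],[0,0,-4],[0,0,-5]],"gripper":[0.5,0.2,0,0,0]}'
python3 -m crank '{"travel":[[0.5,-4.5,0],[1,-9,0],[1.4,-13.5,0],[1.9,-18,0],[2.4,-22,0]],"turn":[[0,0,0],[0,0,0],[0,0,0],[0,0,0],[0,0,0]],"gripper":[0,0,0,0,0]}'
python3 -m crank '{"travel":[[0,-4.5,0],[0,-8.2,-1],[0,-8.4,-3],[0,-8.4,-5],[0,-8.4,-5]],"turn":[[0,0,0],[0,0,0],[0,0,0],[0,0,0],[0,0,0]],"gripper":[0,0,0,0,0]}'
python3 - <<'E'
from h import *
import pickle
print(bot.observe()['qpos'])
f=grab('wrist','w2.png');t=grab('top');pickle.dump((f,t),open('f2.pkl','wb'))
print(proj(f,np.array([.515,-.2705,.052])),proj(f,np.array([.572,-.279,.025])))
w=cv2.cvtColor(f['pixels'],cv2.COLOR_RGB2BGR);c=cv2.resize(cv2.cvtColor(t['pixels'],cv2.COLOR_RGB2BGR)[210:260,92:212],None,fx=2,fy=2)
w[:100,-240:]=c; cv2.imwrite('pics/w2c.png',w)
E
```

```text
clock: 5.65
position: [0.4657, 0.2539, 0.2146]
tool_rot: [-3.141, 0.0, -0.061]
force: [0.8, 0.7, -0.6]
grip_width: 0.0001
finger_force: 0.0
clock: 6.15
position: [0.49, 0.0323, 0.2333]
tool_rot: [-3.141, -0.001, -0.148]
force: [1.4, 0.5, 0.2]
grip_width: 0.0725
finger_force: 0.0
clock: 6.65
position: [0.5139, -0.1882, 0.2332]
tool_rot: [-3.141, -0.001, -0.149]
force: [0.8, 1.4, 0.5]
grip_width: 0.0852
finger_force: 0.0
clock: 7.15
position: [0.513, -0.2696, 0.1808]
tool_rot: [-3.14, 0.003, -0.148]
force: [-0.7, 0.4, -0.4]
grip_width: 0.0853
finger_force: 0.0
[ 0.42768947  0.50956043 -0.06390688  1.76832271  0.0396588   0.86801651
 -1.372997  ]
(np.float64(283.7244629090182), np.float64(199.0098252320671)) (np.float64(283.66084782293507), np.float64(123.41115448507706))
```

View pics/w2c.png

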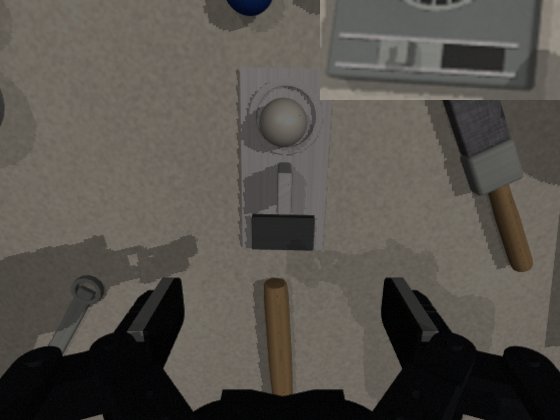

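The wrist view shows the tray with its fin upright at (285,193), on the finger centre line, and the ball at (283,122) in the pocket. The inset shows the gate fully open. I'll check the settled pose, then descend.

```bash
python3 - <<'E'
from h import *
import pickle
f,t=pickle.load(open('f2.pkl','rb'))
o=bot.observe();print(o['position'],o['tool_rot'])
for uv in((284.5,172),(284.5,194),(284.5,215)):print(onz(f,*uv,.052))
a,b=onz(f,240,75,.005),onz(f,246,248,.005);e=a-b;print('edge yaw',np.degrees(np.arctan2(e[1],e[0])))
E
python3 -m crank '{"travel":[[0.1,0,-4],[0.2,0,-8],[0.2,0,-11],[0.2,0,-12],[0.2,0,-12]],"turn":[[0,0,0],[0,0,0],[0,0,0],[0,0,0],[0,0,0]],"gripper":[0,0,0,0,0]}'
```

```text
[ 0.51434272 -0.26982294  0.18316232] [-3.14116705e+00 -3.90315002e-04 -1.47871701e-01]
[ 0.53700125 -0.27438969  0.052     ]
[ 0.51909129 -0.27174207  0.052     ]
[ 0.5012759  -0.26910843  0.052     ]
edge yaw -8.631835473315196
clock: 7.75
position: [0.5163, -0.2699, 0.0625]
tool_rot: [-3.141, 0.0, -0.148]
force: [0.5, -1.1, 0.9]
grip_width: 0.0852
finger_force: 0.0
```

```bash
python3 -m crank '{"travel":[[0.1,-0.1,-2],[0.1,-0.1,-3.5],[0.1,-0.1,-4.6],[0.1,-0.1,-4.6],[0.1,-0.1,-4.6]],"turn":[[0,0,0],[0,0,0],[0,0,0],[0,0,0],[0,0,0]],"gripper":[0,0,0,0.2,0.4]}' 60
python3 -m crank '{"travel":[[0,0,0],[0,0,0],[0,0,0],[0,0,0],[0,0,0]],"turn":[[0,0,0],[0,0,0],[0,0,0],[0,0,0],[0,0,0]],"gripper":[0.6,0.7,0.75,0.8,0.85]}'
python3 -m crank '{"travel":[[0,0,0],[0,0,0],[0,0,0],[0,0,0],[0,0,0]],"turn":[[0,0,0],[0,0,0],[0,0,0],[0,0,0],[0,0,0]],"gripper":[0.9,1,1,1,1]}'
```

```text
clock: 8.25
position: [0.5174, -0.2712, 0.0168]
tool_rot: [3.142, -0.0, -0.148]
force: [0.5, 0.0, 0.1]
grip_width: 0.0588
finger_force: 0.0
clock: 8.75
position: [0.5172, -0.2711, 0.0164]
tool_rot: [-3.142, -0.0, -0.148]
force: [0.7, 0.2, -0.5]
grip_width: 0.0127
finger_force: 0.0
clock: 9.25
position: [0.5173, -0.2712, 0.0165]
tool_rot: [3.142, -0.0, -0.148]
force: [-0.9, 1.2, 5.0]
grip_width: 0.0111
finger_force: 59.8
```

```bash
python3 -m crank '{"travel":[[0,0,0.1],[0,0,0.3],[0,0,0.6],[0,0,1],[0,0,1.5]],"turn":[[0,0,0],[0,0,0],[0,0,0],[0,0,0],[0,0,0]],"gripper":[1,1,1,1,1]}'
python3 -m crank '{"travel":[[0,0,0.6],[0,0,1.3],[0,0,2],[0,0,2.6],[0,0,3]],"turn":[[0,0,0],[0,0,0],[0,0,0],[0,0,0],[0,0,0]],"gripper":[1,1,1,1,1]}'
python3 -m crank '{"travel":[[0,0,0.2],[0,0,0.3],[0,0,0.3],[0,0,0.3],[0,0,0.3]],"turn":[[0,0,0],[0,0,0],[0,0,0],[0,0,0],[0,0,0]],"gripper":[1,1,1,1,1]}'
python3 - <<'E'
from h import *
o=bot.observe();print(o['position'],o['moment'])
f=grab('wrist');s=grab('scene')
w=cv2.cvtColor(f['pixels'],cv2.COLOR_RGB2BGR);c=cv2.resize(cv2.cvtColor(s['pixels'],cv2.COLOR_RGB2BGR)[150:270,150:270],None,fx=2,fy=2)
w[:240,-240:]=c; cv2.imwrite('pics/w3c.png',w)
E
```

```text
clock: 9.75
position: [0.5171, -0.271, 0.0316]
tool_rot: [-3.142, 0.0, -0.148]
force: [-0.2, 0.2, -6.9]
grip_width: 0.0111
finger_force: 58.3
clock: 10.25
position: [0.5173, -0.2712, 0.0621]
tool_rot: [3.141, -0.001, -0.148]
force: [-0.3, 0.1, -5.9]
grip_width: 0.0111
finger_force: 58.3
clock: 10.75
position: [0.517, -0.271, 0.0641]
tool_rot: [-3.142, 0.0, -0.148]
force: [-0.7, -0.3, -5.2]
grip_width: 0.0112
finger_force: 58.3
[ 0.5170467  -0.27104389  0.06408483] [ 0.01507325 -0.00969255  0.05383771]
```

View pics/w3c.png

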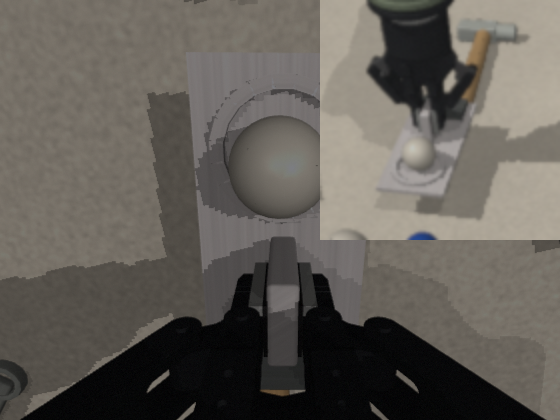

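The tray hangs level, with the ball at (278,167) inside the pocket ring. Next I'll raise it and then carry it slowly.

```bash
python3 -m crank '{"travel":[[0,0,0.3],[0,0,0.9],[0,0,1.8],[0,0,3],[0,0,4.2]],"turn":[[0,0,0],[0,0,0],[0,0,0],[0,0,0],[0,0,0]],"gripper":[1,1,1,1,1]}'
python3 -m crank '{"travel":[[0,0,1.3],[0,0,2.6],[0,0,3.8],[0,0,4.9],[0,0,5.8]],"turn":[[0,0,0],[0,0,0],[0,0,0],[0,0,0],[0,0,0]],"gripper":[1,1,1,1,1]}'
python3 -m crank '{"travel":[[0,0.1,0.6],[0,0.4,1],[0,0.8,1.2],[0.1,1.4,1.2],[0.1,2.1,1.2]],"turn":[[0,0,0],[0,0,0],[0,0,0],[0,0,0],[0,0,0]],"gripper":[1,1,1,1,1]}'
python3 -m crank '{"travel":[[0,0.9,0],[0.1,1.9,0],[0.1,3,0],[0.2,4.2,0],[0.3,5.4,0]],"turn":[[0,0,0.2],[0,0,0.5],[0,0,1],[0,0,1.5],[0,0,2]],"gripper":[1,1,1,1,1]}'
python3 -m crank '{"travel":[[0.1,1.3,0],[0.1,2.6,0],[0.2,3.9,0],[0.2,5.2,0],[0.3,6.5,0]],"turn":[[0,0,0.5],[0,0,1],[0,0,1.5],[0,0,2],[0,0,2.5]],"gripper":[1,1,1,1,1]}'
```

```text
clock: 11.35
position: [0.5173, -0.2711, 0.1077]
tool_rot: [3.142, -0.001, -0.148]
force: [1.2, -0.3, -5.6]
grip_width: 0.0114
finger_force: 58.3
clock: 11.85
position: [0.5173, -0.2711, 0.1654]
tool_rot: [3.142, -0.0, -0.148]
force: [-0.2, -0.4, -4.9]
grip_width: 0.0113
finger_force: 58.3
clock: 12.35
position: [0.5181, -0.2493, 0.1759]
tool_rot: [-3.141, 0.0, -0.148]
force: [-0.4, -0.4, -6.7]
grip_width: 0.0113
finger_force: 58.3
clock: 12.85
position: [0.5213, -0.1949, 0.1763]
tool_rot: [-3.141, -0.0, -0.112]
force: [0.1, -0.1, -6.2]
grip_width: 0.0112
finger_force: 58.3
clock: 13.35
position: [0.5241, -0.13, 0.1763]
tool_rot: [-3.142, 0.0, -0.069]
force: [-0.3, -0.6, -6.0]
grip_width: 0.0112
finger_force: 58.4
```

```bash
python3 -m crank '{"travel":[[0.1,1.3,0],[0.1,2.6,0],[0.2,3.9,0],[0.2,5.2,0],[0.3,6.5,0]],"turn":[[0,0,0.6],[0,0,1.2],[0,0,1.8],[0,0,2.4],[0,0,3]],"gripper":[1,1,1,1,1]}'
python3 -m crank '{"travel":[[0.1,1.3,0],[0.1,2.6,0],[0.2,3.9,0],[0.2,5.2,0],[0.3,6.5,0]],"turn":[[0,0,0.6],[0,0,1.2],[0,0,1.8],[0,0,2.4],[0,0,3]],"gripper":[1,1,1,1,1]}'
python3 -m crank '{"travel":[[0.1,1.3,0],[0.1,2.6,0],[0.2,3.9,0],[0.2,5.2,0],[0.3,6.5,0]],"turn":[[0,0,0.6],[0,0,1.2],[0,0,1.8],[0,0,2.4],[0,0,3]],"gripper":[1,1,1,1,1]}'
python3 -m crank '{"travel":[[0.1,1.3,0],[0.1,2.6,0],[0.2,3.9,0],[0.2,5.2,0],[0.3,6.5,0]],"turn":[[0,0,0.6],[0,0,1.2],[0,0,1.8],[0,0,2.4],[0,0,3]],"gripper":[1,1,1,1,1]}'
python3 -m crank '{"travel":[[0.1,1.3,0],[0.1,2.6,0],[0.2,3.8,0],[0.2,5,0],[0.3,6.1,0]],"turn":[[0,0,0.6],[0,0,1.2],[0,0,1.8],[0,0,2.3],[0,0,2.7]],"gripper":[1,1,1,1,1]}'
```

```text
clock: 13.85
position: [0.5271, -0.065, 0.1763]
tool_rot: [3.142, 0.0, -0.017]
force: [-0.1, 0.3, -4.9]
grip_width: 0.0111
finger_force: 58.4
clock: 14.35
position: [0.5301, 0.0, 0.1763]
tool_rot: [-3.142, 0.0, 0.036]
force: [0.3, 0.0, -5.2]
grip_width: 0.0111
finger_force: 58.4
clock: 14.85
position: [0.5331, 0.065, 0.1763]
tool_rot: [-3.142, 0.0, 0.088]
force: [0.2, -0.2, -5.5]
grip_width: 0.0113
finger_force: 58.4
clock: 15.35
position: [0.5361, 0.13, 0.1763]
tool_rot: [-3.142, 0.0, 0.141]
force: [0.8, -0.6, -5.5]
grip_width: 0.0113
finger_force: 58.4
clock: 15.85
position: [0.5391, 0.191, 0.1763]
tool_rot: [-3.142, 0.0, 0.188]
force: [0.9, -0.7, -6.2]
grip_width: 0.0112
finger_force: 58.4
```

Remaining: about +0.3, +5.3 cm, decelerating, then a check.

```bash
python3 -m crank '{"travel":[[0.1,1,0],[0.1,1.9,0],[0.2,2.7,0],[0.2,3.4,0],[0.3,4,0]],"turn":[[0,0,0.3],[0,0,0.5],[0,0,0.6],[0,0,0.6],[0,0,0.6]],"gripper":[1,1,1,1,1]}'
python3 -m crank '{"travel":[[0,0.5,0],[0,0.8,0],[0,1.1,0],[0,1.2,0],[0,1.3,0]],"turn":[[0,0,0],[0,0,0],[0,0,0],[0,0,0],[0,0,0]],"gripper":[1,1,1,1,1]}'
python3 -m crank '{"travel":[[0,0,0],[0,0,0],[0,0,0],[0,0,0],[0,0,0]],"turn":[[0,0,0],[0,0,0],[0,0,0],[0,0,0],[0,0,0]],"gripper":[1,1,1,1,1]}'
python3 - <<'E'
from h import *
o=bot.observe();print(o['position'],o['tool_rot'],o['qpos'])
S=grab('scene');T=grab('top')
p,y=o['position'],o['tool_rot'][2]; z0=p[2]-.0165
org=p+[.0012,0,0];pk=org+.058*np.array([np.cos(y),np.sin(y),0]);pk[2]=z0+.025
print('pocket est',pk,'proj top',proj(T,pk),'scene',proj(S,pk))
t=cv2.cvtColor(T['pixels'],cv2.COLOR_RGB2BGR)[130:270,85:225];s=cv2.cvtColor(S['pixels'],cv2.COLOR_RGB2BGR)[130:290,350:510]
cv2.imwrite('pics/end.png',np.hstack([cv2.resize(t,(400,400),interpolation=2),cv2.resize(s,(400,400),interpolation=2)]))
E
```

```text
clock: 16.35
position: [0.5421, 0.2304, 0.1763]
tool_rot: [3.142, 0.0, 0.197]
force: [0.3, -0.2, -5.3]
grip_width: 0.0114
finger_force: 58.3
clock: 16.85
position: [0.5422, 0.2428, 0.1763]
tool_rot: [3.141, 0.0, 0.197]
force: [0.4, -0.0, -6.0]
grip_width: 0.0111
finger_force: 58.3
clock: 17.35
position: [0.5422, 0.2429, 0.1763]
tool_rot: [-3.142, -0.0, 0.197]
force: [-0.7, -0.6, -6.0]
grip_width: 0.011
finger_force: 58.3
[0.54215855 0.24288101 0.17630955] [-3.14158861e+00 -5.78771168e-06  1.97216249e-01] [-0.36985651  0.54092233 -0.21530531  1.72988792  0.14251027  0.88602638
 -2.0192619 ]
pocket est [0.60023427 0.25424555 0.18480955] proj top (np.float64(136.04860952951378), np.float64(171.3411797755573)) scene (np.float64(439.15384519635603), np.float64(194.50627947562882))
```

View pics/end.png

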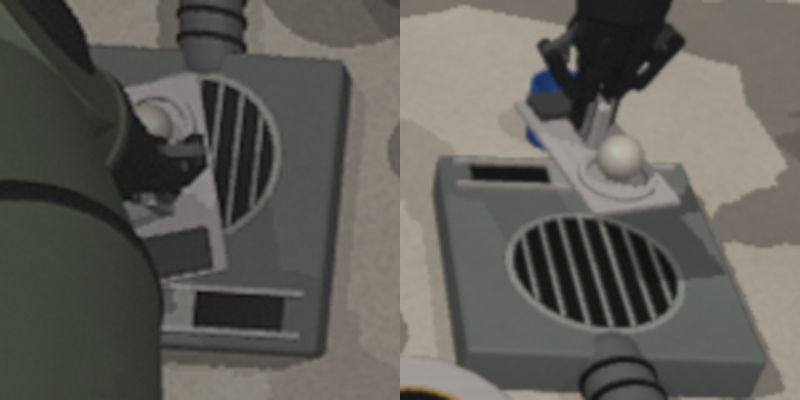

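The ball is in the pocket, the tray is level about 10 cm above the grille, and the gate slot is open. The pocket estimate (0.600, 0.254) matches the grille (0.600, 0.256).

```bash
python3 -c "
from workcell import bot
print(bot.job_done())"
```

```text
the job is handed in; nothing more can be done
None
```

I handed the job in at about 17 s: the gate is open against its stop, and the tray is held level and still about 10 cm above the grille. The ball is in its pocket, and I measured the pocket within about 2 mm of the grille centre. No pass or fail result came back.

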